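Tug-check the tool cases and snap the loose catch

TASK

Tug each tool case's lid firmly upward by its handle, in the order green, red, blue: if the lid comes up, its catch was not fastened, so press the lid down until it snaps and tug it again to prove that it holds before going on to the next. Leave all three lids shut and fastened, let go, and do not disturb the other things on the bench.

Things in the scene. Friction and masses are not known exactly. Their poses are not given: they have to be found in the camera images.
- case_green: green flip-lid tool case, 150 mm deep (x) by 120 wide (y), screwed to the bench. Origin: centre of its underside; -x is the front, roughly towards the robot. Lid 154 x 130 x 20 mm, top 110 mm above the bench, hinged along the far edge at x = +75 mm, z = 90 mm. A hidden sprung catch in the front holds it; shut lids look alike, whether caught or not, and any of the three, usually one or two, may not be.
- handle_green (a point): middle of the grip bar of the black bridge handle on the green lid: round bar 12 mm thick, 70 mm long along the case's y, centre 145 mm above the bench when shut, 45 mm in front (-x) of the case's centre; gap under it 29 mm. Axes as the case's when shut. A caught lid gives 2 mm, then holds (tug 15 N; 30 N is safe); one not caught comes up at under 5 N if led round the hinge (a stiff grip may add 5 N).
- lid_green (a joint): angle of the green lid (rad): 0 resting shut, positive opening (0.1 lifts the handle 12 mm); a caught lid stays under about 0.02. To snap it, push handle or lid front down: it sinks 4 to 5 mm on a rubber buffer to a stop (-0.042) at 10 to 15 N, the catch having caught; let go, it rises to 0. Pushing or pulling never unfastens a caught catch.
- keeper_green: fixed steel bar inside the front wall of the green case (30 x 9 x 6 mm, origin at its centre, 44.5 mm above the bench), out of reach; only the lid's catch touches it, pulling up on it when a caught lid is tugged.
- case_red: red flip-lid tool case, 150 mm deep (x) by 120 wide (y), screwed to the bench. Origin: centre of its underside; -x is the front, roughly towards the robot. Lid 154 x 130 x 20 mm, top 110 mm above the bench, hinged along the far edge at x = +75 mm, z = 90 mm. A hidden sprung catch in the front holds it; shut lids look alike, whether caught or not, and any of the three, usually one or two, may not be.
- handle_red (a point): middle of the grip bar of the black bridge handle on the red lid: round bar 12 mm thick, 70 mm long along the case's y, centre 145 mm above the bench when shut, 45 mm in front (-x) of the case's centre; gap under it 29 mm. Axes as the case's when shut. A caught lid gives 2 mm, then holds (tug 15 N; 30 N is safe); one not caught comes up at under 5 N if led round the hinge (a stiff grip may add 5 N).
- lid_red (a joint): angle of the red lid (rad): 0 resting shut, positive opening (0.1 lifts the handle 12 mm); a caught lid stays under about 0.02. To snap it, push handle or lid front down: it sinks 4 to 5 mm on a rubber buffer to a stop (-0.042) at 10 to 15 N, the catch having caught; let go, it rises to 0. Pushing or pulling never unfastens a caught catch.
- keeper_red: fixed steel bar inside the front wall of the red case (30 x 9 x 6 mm, origin at its centre, 44.5 mm above the bench), out of reach; only the lid's catch touches it, pulling up on it when a caught lid is tugged.
- case_blue: blue flip-lid tool case, 150 mm deep (x) by 120 wide (y), screwed to the bench. Origin: centre of its underside; -x is the front, roughly towards the robot. Lid 154 x 130 x 20 mm, top 110 mm above the bench, hinged along the far edge at x = +75 mm, z = 90 mm. A hidden sprung catch in the front holds it; shut lids look alike, whether caught or not, and any of the three, usually one or two, may not be.
- handle_blue (a point): middle of the grip bar of the black bridge handle on the blue lid: round bar 12 mm thick, 70 mm long along the case's y, centre 145 mm above the bench when shut, 45 mm in front (-x) of the case's centre; gap under it 29 mm. Axes as the case's when shut. A caught lid gives 2 mm, then holds (tug 15 N; 30 N is safe); one not caught comes up at under 5 N if led round the hinge (a stiff grip may add 5 N).
- lid_blue (a joint): angle of the blue lid (rad): 0 resting shut, positive opening (0.1 lifts the handle 12 mm); a caught lid stays under about 0.02. To snap it, push handle or lid front down: it sinks 4 to 5 mm on a rubber buffer to a stop (-0.042) at 10 to 15 N, the catch having caught; let go, it rises to 0. Pushing or pulling never unfastens a caught catch.
- keeper_blue: fixed steel bar inside the front wall of the blue case (30 x 9 x 6 mm, origin at its centre, 44.5 mm above the bench), out of reach; only the lid's catch touches it, pulling up on it when a caught lid is tugged.
- mug: white mug, 80 mm across, 90 mm tall, beyond the cases; origin at the centre of its underside. Bystander.
- drill: cordless drill lying on its side, about 215 x 200 x 55 mm, beyond the cases; origin on its underside near the handle. Bystander.
- offcut: pale wood offcut 50 x 140 x 18 mm lying flat, beyond the cases; origin at the centre of its underside. Bystander.
Things that resemble listed ones, but are neither listed nor needed, are in the scene too. Of the things shaped like the case_red, the red one is meant.

How it is judged:
By the outcome, as a careful person would: the job done as asked, in the order asked, and still so for the second after the job is handed in, with the robot touching nothing.
It also fails if it takes over 72 s, if anything falls off the work surface, if the arm or the gripper's body presses on something with over 40 N, if the wrist force passes 120 N, or if a joint passes its speed limit or range.

ROBOT

A 6-joint arm with a two-finger parallel gripper is mounted at the origin on the work surface. World frame = base frame: x ahead of the robot, y to its left, z up, the work surface at z = 0. Lengths are in m, angles in rad, forces in N, time in s.
With the tool pointing down it reaches from about 0.35 to 0.85 m from the base axis. Payload 8.1 kg.
Tool frame: the origin (TCP) lies between the finger pads; the fingertips stand 11 mm ahead of it and the grasp point (between the pads) lies 8 mm behind it (ctrl.tcp_to_tips is the distance from the TCP to the fingertips, in m); z points along the fingers, y is the direction in which the jaws open and shut (so a half turn about z gives the same grasp; the last joint's range is limited). The gripper opens to 93 mm and grips with 3 to 60 N. Pads are 15 mm wide; open, the fingers measure 128 mm over their backs; the gripper's body (75 mm by 188 mm) begins 65 mm behind the grasp point.
Start: joints at [-0.085, 0.13, 1.488, -0, 1.523, -0.085], TCP at [0.6, 0, 0.23] pointing down, gripper open.
Joint ranges: [-2.96, 2.96], [-0.89, 2.26], [0.02, 2.5], [-1.34, 4.48], [0, 2.73], [-2.66, 2.66]. Speed limits (rad/s): [2.39, 2.39, 2.79, 3.14, 3.14, 3.14].

INTERFACE

Orientations are given as a rotation vector (axis times angle).
In Python, from station import ctrl, grab_frame, recognise gives the robot as it stands. Calls block until the motion is done:
- ctrl.move_ptp(position, orientation): joint-space move of the TCP to a pose.
- ctrl.line_to(position, frame=None, feed=0.15): straight line of the TCP; frame=None keeps the orientation; feed is the mean speed in m/s.
- ctrl.set_joints(angles): joint-space move.
- ctrl.ungrasp() and ctrl.clamp(force=None): open the fingers fully, or close them until they stop; force is the grip in N (None keeps the last).
- ctrl.sleep(seconds).
- ctrl.solve_ik(position, orientation): joint angles nearest the present ones, or None.
- ctrl.state(): the state.
- grab_frame(name): name is "scene" or "side" or "wrist"; returns a dict with "frame" (480x640x3 uint8, red, green, blue), "intrinsics" (3x3 intrinsics, pixels), "origin" and "attitude" of the camera in the world. Camera axes: x right, y down, z forward; pixel columns grow to the right and rows downward; lengths in m; the calibration is good to about 2 mm. A picture is of the moment at which its call begins. There is no depth.
A pose or a line that the arm cannot do raises ctrl.IKError and nothing moves.
- ctrl.job_done(): hands the job in, once; it reports no verdict.
Trained networks look in the newest picture that a camera, given by its name, has taken for a name from the list of things; names that differ only in an ending like _2 or _b are one class to them, and where a whole thing is asked for, a point or a joint stands for the part that bears it (a point fixed in the world has none). Each returns a list of dicts, best first, with "p" (0 to 1); they miss things now and then, are a little off and sometimes report something else, mostly with a low value. They report only what shows in the picture. A call takes as long as a camera call. They do not tell look-alikes from the thing itself.
- recognise(query, camera): "at" ([x, y, z] in m, in the coordinates of the camera as it stood for that picture, good to about 4 mm: the middle of the surface that is visible of it).
The state is a dict: "time_s": time; "q": joint angles; "joint_vel": joint speeds; "effort": joint torques, N m; "position": TCP position; "tcp_rot": TCP orientation; "contact_force": force on the tool from outside, world axes, zero at the start; "torque": the same for the moment, N m; "gripper_width": opening from 0.0 (shut) to 1.0 (fully open).
Only numpy, scipy, OpenCV 4.12 (cv2) and the standard library are available. Lean on these libraries where they do the work, as an engineer would, in place of code of your own. Each camera call takes 0.05 s, during which the arm holds its last target.

## Working session

There is one attempt and no reset: what is moved stays moved. The work goes in short steps, each a Python script; the robot and the scene stay as the last script left them, time stands still between calls to the robot, and variables do not carry over. Pictures are saved under pics/ and viewed, and the job is handed in when it is done.

```bash
ls; mkdir -p pics
python3 - <<'E'
from station import ctrl, grab_frame, recognise
import cv2,numpy as np
for n in ["scene","side","wrist"]:
    f=grab_frame(n); cv2.imwrite(f"pics/{n}0.png",f["frame"][:,:,::-1])
    R=np.array(f["attitude"]); 
    if R.shape!=(3,3):
        print("att",R); R=cv2.Rodrigues(R)[0] if R.shape==(3,) else R
    o=np.array(f["origin"]); print(n,o.round(3))
    for q in ["case_green","case_red","case_blue","handle_green","handle_red","handle_blue"]:
        for d in recognise(q,n)[:5]:
            c=np.array(d["at"]); px=np.array(f["intrinsics"])@c
            print(q,round(d["p"],2),(R@c+o).round(3),(px[:2]/px[2]).round())
s=ctrl.state();print(s)
E
```

```text
pics
att [-2.2431942  -1.02177605  0.38854594]
scene [ 1.135 -0.433  1.044]
case_green 0.59 [ 0.507 -0.297  0.112] [172. 338.]
case_red 0.9 [0.309 0.068 0.079] [258. 215.]
case_red 0.78 [0.628 0.509 0.107] [464. 194.]
case_red 0.77 [0.559 0.235 0.109] [371. 229.]
case_red 0.56 [0.329 0.389 0.101] [352. 160.]
case_blue 0.63 [ 0.596 -0.016  0.11 ] [303. 292.]
handle_green 0.83 [ 0.492 -0.287  0.111] [172. 331.]
handle_red 0.96 [0.551 0.251 0.111] [374. 224.]
handle_red 0.88 [0.622 0.523 0.11 ] [465. 190.]
handle_red 0.66 [0.31  0.404 0.11 ] [352. 153.]
handle_red 0.61 [0.281 0.086 0.109] [256. 198.]
handle_red 0.24 [0.739 0.007 0.019] [353. 350.]
handle_blue 0.6 [ 0.578 -0.001  0.104] [303. 285.]
att [-0.22861228  2.77512578 -1.32897007]
side [0.356 1.094 0.938]
case_green 0.74 [ 0.475 -0.231  0.089] [350. 173.]
case_red 0.87 [0.273 0.448 0.111] [421. 386.]
case_red 0.81 [0.601 0.575 0.113] [212. 421.]
case_red 0.71 [0.319 0.18  0.101] [401. 281.]
case_red 0.6 [0.533 0.314 0.108] [287. 312.]
case_blue 0.7 [0.569 0.071 0.105] [293. 234.]
case_blue 0.43 [0.532 0.319 0.109] [287. 314.]
ha
[... 845 characters left out ...]
. 208.]
{'time_s': 1.05, 'q': array([-8.53871376e-02,  1.30368026e-01,  1.48820860e+00,  5.24529351e-06,
        1.52300938e+00, -8.54307302e-02]), 'joint_vel': array([-6.51725976e-04, -3.77481790e-06,  8.32815635e-04,  1.87792378e-04,
        1.06166723e-03,  6.07198771e-04]), 'effort': array([-6.89212575e-04, -5.59776342e+01, -4.92069197e+01,  7.69642345e-02,
        2.24471296e-02,  3.88490673e-05]), 'position': array([6.00000057e-01, 3.19818105e-05, 2.29649607e-01]), 'tcp_rot': array([2.22139212e+00, 2.22148840e+00, 1.30289058e-05]), 'contact_force': array([0.34989898, 0.78505885, 0.55437478]), 'torque': array([ 0.01436455, -0.00425576, -0.0381927 ]), 'gripper_width': 0.9998075684671651}
```

View pics/scene0.png

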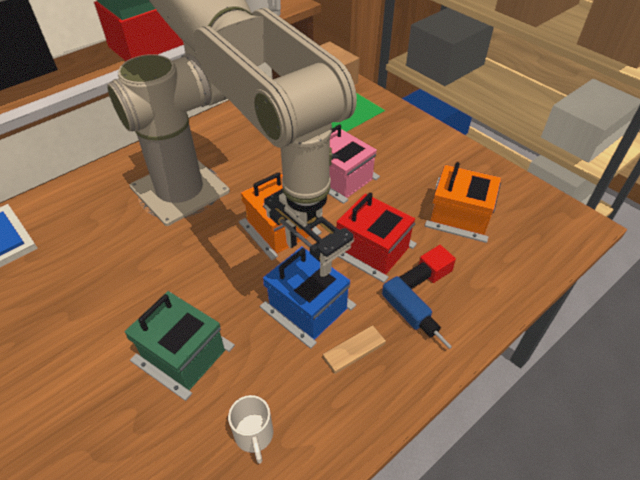

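View pics/side0.png

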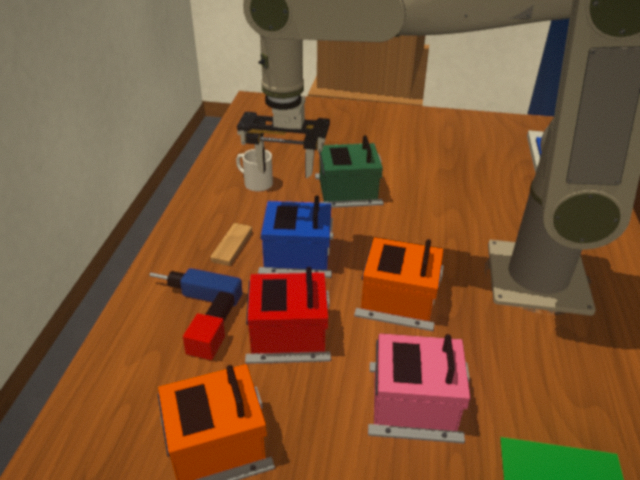

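View pics/wrist0.png

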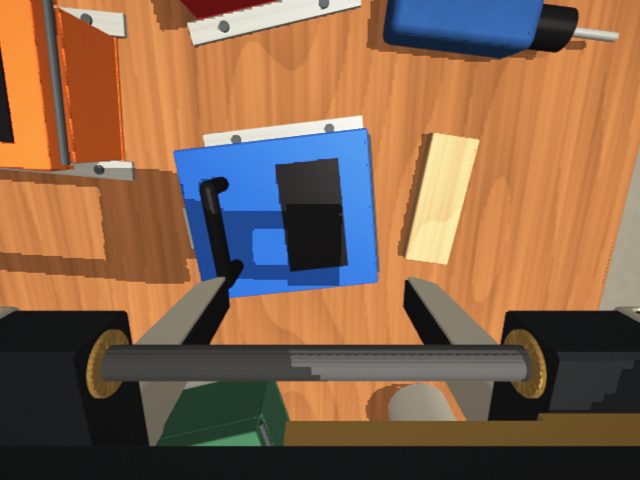

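The scene view shows green at (175,340), blue at (305,290) and red at (375,230), with orange and pink look-alikes. The side view agrees. I'll zoom in to pick the lid corners and handles.

Run:
```python
import cv2,numpy as np
a=cv2.imread("pics/scene0.png");b=cv2.imread("pics/side0.png")
cr=[(a,120,285),(a,330,185),(b,310,130),(b,240,260)]
t=[cv2.resize(i[y:y+75,x:x+100] if True else 0,(400,300),interpolation=cv2.INTER_CUBIC) for i,x,y in cr]
cv2.imwrite("pics/z1.png",np.vstack([np.hstack(t[:2]),np.hstack(t[2:])]))
```

```text
(no output)
```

View pics/z1.png

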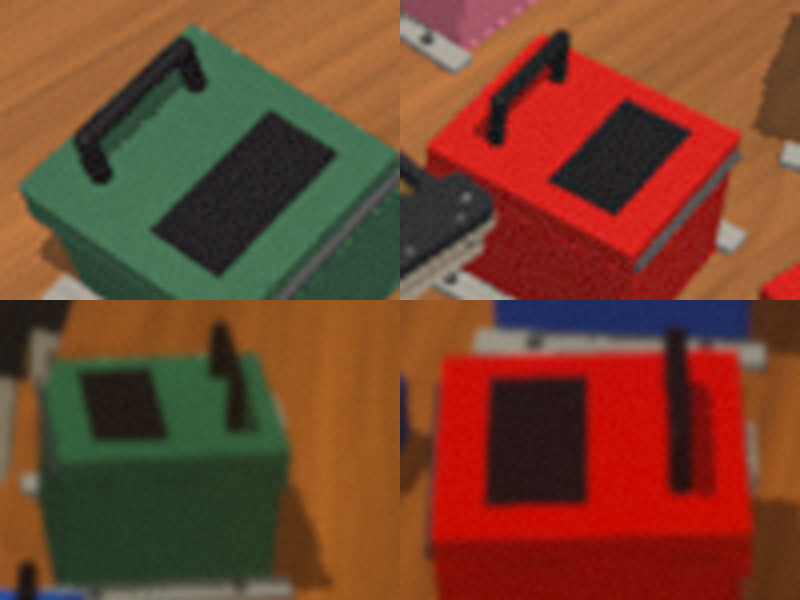

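```bash
cat > fit.py <<'E'
import numpy as np,cv2
from scipy.optimize import least_squares
# case-frame points
def C(fx,fy,z,cx): return None
def model(p,k):
    x,y,w=p
    P={'f+':(-.079,.065,.11),'f-':(-.079,-.065,.11),'b+':(.075,.065,.11),'b-':(.075,-.065,.11),
       'h+':(-.045,.033,.145),'h-':(-.045,-.033,.145)}[k]
    c,s=np.cos(w),np.sin(w)
    return np.array([x+c*P[0]-s*P[1],y+s*P[0]+c*P[1],P[2]])
def proj(f,X):
    R=np.array(f["attitude"]); R=cv2.Rodrigues(R)[0] if R.shape==(3,) else R
    c=R.T@(X-np.array(f["origin"])); u=np.array(f["intrinsics"])@c
    return u[:2]/u[2]
def fit(obs,x0):
    # obs: list of (frame,key,u,v)
    r=lambda p:np.concatenate([(proj(f,model(p,k))-[u,v]) for f,k,u,v in obs])
    s=least_squares(r,x0,loss='soft_l1',x_scale=[.01,.01,.05])
    print("pose",s.x.round(4),"handle",((model(s.x,'h+')+model(s.x,'h-'))/2).round(4))
    print("res px",[(o[1],*q) for o,q in zip(obs,r(s.x).reshape(-1,2).round(1))])
    return s.x
E
python3 - <<'E'
from station import grab_frame
from fit import *
S=grab_frame("scene");D=grab_frame("side");W=grab_frame("wrist")
def m(f,off,d): return [(f,k,off[0]+u/4,off[1]+v/4) for k,(u,v) in d.items()]
g1=m(S,(120,285),{'f+':(190,27),'f-':(22,187),'b+':(398,153),'h+':(185,48),'h-':(83,140)})
g2=m(D,(310,130),{'b+':(50,160),'f+':(288,150),'f-':(255,55),'b-':(52,62)})
r1=m(S,(330,185),{'f+':(145,35),'f-':(28,147),'b-':(235,257),'b+':(340,137),'h+':(162,40),'h-':(95,105)})
r2=m(D,(240,260),{'b+':(33,240),'f+':(350,237),'f-':(340,53),'b-':(42,58)})
b=[(W,'f+',174,151),(W,'b+',369,128),(W,'b-',378,281),(W,'f-',204,298)]
for n,o,x0 in [("gS",g1,(.5,-.25,0)),("gD",g2,(.5,-.25,0)),("g",g1+g2,(.5,-.25,0)),("rS",r1,(.55,.25,0)),("rD",r2,(.55,.25,0)),("r",r1+r2,(.55,.25,0)),("b",b,(.57,.03,0)),]:
    print(n);fit(o,x0)
E
```

```text
gS
pose [ 0.4858 -0.2833  0.259 ] handle [ 0.4423 -0.2948  0.145 ]
res px [('f+', np.float64(0.5), np.float64(-1.2)), ('f-', np.float64(-1.9), np.float64(0.2)), ('b+', np.float64(0.5), np.float64(0.0)), ('h+', np.float64(-1.2), np.float64(1.1)), ('h-', np.float64(1.1), np.float64(-0.2))]
gD
pose [ 0.4833 -0.2772  0.2318] handle [ 0.4395 -0.2876  0.145 ]
res px [('b+', np.float64(0.6), np.float64(0.1)), ('f+', np.float64(-0.2), np.float64(0.9)), ('f-', np.float64(0.8), np.float64(-0.4)), ('b-', np.float64(-3.6), np.float64(-0.7))]
g
pose [ 0.485  -0.2827  0.2532] handle [ 0.4414 -0.294   0.145 ]
res px [('f+', np.float64(0.8), np.float64(-1.7)), ('f-', np.float64(-1.8), np.float64(-0.5)), ('b+', np.float64(0.5), np.float64(-0.2)), ('h+', np.float64(-1.0), np.float64(0.6)), ('h-', np.float64(1.2), np.float64(-0.8)), ('b+', np.float64(0.8), np.float64(-0.8)), ('f+', np.float64(-0.3), np.float64(-0.6)), ('f-', np.float64(-0.2), np.float64(-1.7)), ('b-', np.float64(-4.4), np.float64(-1.4))]
rS
pose [0.5474 0.266  0.2004] handle [0.5033 0.2571 0.145 ]
res px [('f+', np.float64(-0.8), np.fl
[... 514 characters left out ...]
3 0.2608 0.145 ]
res px [('f+', np.float64(-0.8), np.float64(-1.7)), ('f-', np.float64(-0.7), np.float64(-1.6)), ('b-', np.float64(-0.6), np.float64(-1.0)), ('b+', np.float64(1.0), np.float64(-1.9)), ('h+', np.float64(-0.2), np.float64(-0.7)), ('h-', np.float64(1.7), np.float64(-2.4)), ('b+', np.float64(-1.7), np.float64(-0.6)), ('f+', np.float64(0.0), np.float64(-1.5)), ('f-', np.float64(-0.7), np.float64(-1.4)), ('b-', np.float64(-0.5), np.float64(-1.3))]
b
pose [0.5723 0.0164 0.1027] handle [0.5275 0.0118 0.145 ]
res px [('f+', np.float64(-1.3), np.float64(-2.3)), ('b+', np.float64(0.2), np.float64(-0.5)), ('b-', np.float64(0.2), np.float64(2.4)), ('f-', np.float64(0.5), np.float64(2.0))]
```

Both fixed cameras agree on each case to about 6 mm. Next I'll hover near the green handle for a wrist close-up.

```bash
cat > hv.py <<'E'
import numpy as np,cv2
from station import ctrl,grab_frame,recognise
from fit import *
from scipy.spatial.transform import Rotation as Ro
R0=np.array([[0,1,0],[1,0,0],[0,0,-1.]])
def rot(w,th=0): # yaw w; th = lid angle (opening: front goes up => rot about case y by +th)
    return (Ro.from_euler('z',w)*Ro.from_euler('y',th)*Ro.from_matrix(R0)).as_rotvec()
def hover(p,name,d=.045,z=.25):
    w=p[2]; h=(model(p,'h+')+model(p,'h-'))/2
    pos=[h[0]+np.sin(w)*d,h[1]-np.cos(w)*d,z]
    ctrl.move_ptp(pos,rot(w)); ctrl.sleep(.2)
    f=grab_frame("wrist"); img=f["frame"][:,:,::-1].copy()
    cv2.imwrite(f"pics/{name}.png",img)
    for k in ['f+','f-','b+','b-','h+','h-']: print(k,proj(f,model(p,k)).round())
    s=ctrl.state();print(s['time_s'],s['position'].round(4),s['contact_force'].round(2))
    np.save(name+".npy",{k:np.array(f[k]) for k in("attitude","origin","intrinsics")},allow_pickle=True)
E
python3 - <<'E'
from hv import *
hover([.485,-.2827,.25],"wg1")
E
```

```text
f+ [274. 102.]
f- [279. 255.]
b+ [464. 103.]
b- [447. 255.]
h+ [316. 143.]
h- [316. 230.]
2.8333 [ 0.4531 -0.3367  0.2499] [ 0.12 -0.47  0.54]
```

View pics/wg1.png

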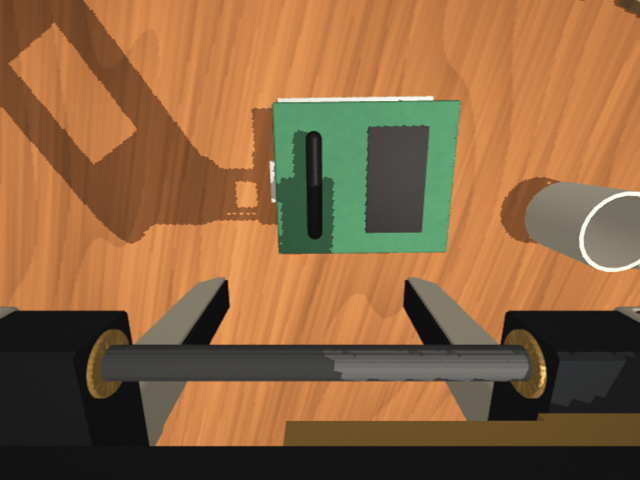

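The green lid's wrist corners are (273,102), (279,254), (460,101) and (445,251), with the bar at column 314, rows 131–239. All are within about 3 px of prediction. I'll refit and grip.

```bash
cat >> hv.py <<'E'
def refit(name,p0,obs):
    f=np.load(name+".npy",allow_pickle=True).item()
    return fit([(f,k,u,v) for k,(u,v) in obs.items()],p0)
H=lambda p:(model(p,'h+')+model(p,'h-'))/2
def pose(p,th,dz=0):
    """TCP pose holding the bar at lid angle th (tool turned with the lid)"""
    w=p[2]; r,h=.120,.055   # bar relative to hinge: -120 mm, +55 mm
    lx=-r*np.cos(th)+h*np.sin(th); lz=r*np.sin(th)+h*np.cos(th)
    X=.075+lx; c,s=np.cos(w),np.sin(w)
    g=np.array([p[0]+c*X,p[1]+s*X,.09+lz+dz])
    rv=rot(w,th); z=Ro.from_rotvec(rv).as_matrix()[:,2]
    return g+z*.008, rv
def st(tag):
    s=ctrl.state(); F=s['contact_force']
    print(tag,f"t={s['time_s']:.2f} z={s['position'][2]:.4f} F={F.round(1)} gw={s['gripper_width']:.3f}"); return s
def grip(p,force=40):
    q,rv=pose(p,0); ctrl.move_ptp([q[0],q[1],.22],rv); st("above")
    ctrl.line_to(q,rv,feed=.1); st("down")
    ctrl.clamp(force); ctrl.sleep(.15); return st("clamped")
E
python3 - <<'E'
from hv import *
p=refit("wg1",[.485,-.2827,.25],{'f+':(273,102),'f-':(279,254),'b+':(460,101),'b-':(445,251),'h+':(314,134),'h-':(314,236)})
p=refit("wg1",[.485,-.2827,.25],{'f+':(273,102),'f-':(279,254),'b+':(460,101),'b-':(445,251)})
hh=p.copy(); np.save("pg.npy",p)
print(pose(p,0),pose(p,.1))
grip(p)
E
```

```text
pose [ 0.4832 -0.282   0.2579] handle [ 0.4397 -0.2935  0.145 ]
res px [('f+', np.float64(-1.3), np.float64(-0.3)), ('f-', np.float64(-1.4), np.float64(0.2)), ('b+', np.float64(1.6), np.float64(-0.6)), ('b-', np.float64(1.0), np.float64(2.2)), ('h+', np.float64(-0.3), np.float64(8.0)), ('h-', np.float64(0.4), np.float64(-7.0))]
pose [ 0.4832 -0.282   0.2592] handle [ 0.4397 -0.2936  0.145 ]
res px [('f+', np.float64(-1.4), np.float64(-0.2)), ('f-', np.float64(-1.2), np.float64(0.4)), ('b+', np.float64(1.5), np.float64(-0.7)), ('b-', np.float64(1.1), np.float64(2.1))]
(array([ 0.43971572, -0.29355269,  0.137     ]), array([1.91567109, 2.4899415 , 0.        ])) (array([ 0.44483057, -0.29219621,  0.14874521]), array([-1.87702227, -2.43970674,  0.12208709]))
above t=3.17 z=0.2191 F=[ 0.5 -0.9 -0.1] gw=0.999
down t=4.15 z=0.1378 F=[ 0.4 -0.2 -0.2] gw=1.004
clamped t=5.55 z=0.1370 F=[ 5.3  1.5 -2.2] gw=0.115
```

```bash
cat >> hv.py <<'E'
def tug(p,fmax=18,thmax=.10,step=.006,lim=None,th0=0.):
    s=st("tug start"); b=s['contact_force'][2]; th=th0
    while th<thmax-1e-6:
        th=min(th+step,thmax); ctrl.line_to(*pose(p,th),feed=.03)
        s=st(f" th={th:.3f}"); f=b-s['contact_force'][2]
        if f>fmax: print("HOLDS at",round(f,1),"N"); return True,th
    print("CAME UP, f",round(f,1)); return False,th
E
python3 - <<'E'
from hv import *
print(tug(np.load("pg.npy")))
E
```

```text
tug start t=5.55 z=0.1370 F=[ 5.3  1.5 -2.2] gw=0.115
 th=0.006 t=5.80 z=0.1373 F=[ 5.6  0.3 -5.4] gw=0.115
 th=0.012 t=6.05 z=0.1379 F=[ 5.3 -0.7 -5.7] gw=0.118
 th=0.018 t=6.30 z=0.1387 F=[ 5.4 -0.5 -5.7] gw=0.115
 th=0.024 t=6.55 z=0.1394 F=[ 4.7 -0.4 -5.6] gw=0.118
 th=0.030 t=6.80 z=0.1401 F=[ 5.8 -0.4 -5.1] gw=0.115
 th=0.036 t=7.05 z=0.1407 F=[ 5.3 -0.8 -5.1] gw=0.117
 th=0.042 t=7.30 z=0.1415 F=[ 5.4 -0.4 -4.6] gw=0.120
 th=0.048 t=7.55 z=0.1421 F=[ 4.6 -1.1 -5.3] gw=0.116
 th=0.054 t=7.80 z=0.1428 F=[ 5.1  0.2 -5.3] gw=0.114
 th=0.060 t=8.05 z=0.1436 F=[ 4.7 -0.9 -5.6] gw=0.119
 th=0.066 t=8.30 z=0.1443 F=[ 6.  -0.4 -6.2] gw=0.118
 th=0.072 t=8.55 z=0.1450 F=[ 5.8 -0.1 -5.6] gw=0.118
 th=0.078 t=8.80 z=0.1456 F=[ 4.8 -0.  -4.6] gw=0.117
 th=0.084 t=9.05 z=0.1464 F=[ 4.6 -0.1 -6.2] gw=0.115
 th=0.090 t=9.30 z=0.1470 F=[ 5.2 -0.6 -5.3] gw=0.114
 th=0.096 t=9.55 z=0.1477 F=[ 5.8 -0.7 -6.1] gw=0.115
 th=0.100 t=9.80 z=0.1481 F=[ 5.5 -0.2 -6.7] gw=0.114
CAME UP, f 4.5
(False, 0.1)
```

```bash
cat >> hv.py <<'E'
def press(p,fmax=20,th=0.1):
    f=grab_frame("wrist"); cv2.imwrite(f"pics/w{int(ctrl.state()['time_s']*100)}.png",f["frame"][:,:,::-1])
    b=st("press start")['contact_force'][2]
    ctrl.line_to(*pose(p,.01),feed=.03); b=st(" near shut")['contact_force'][2]
    th=.01; ok=False
    while th>-.075:
        th-=.008; ctrl.line_to(*pose(p,th),feed=.03)
        s=st(f" th={th:.3f}"); f=s['contact_force'][2]-b
        if f>fmax: ok=True; break
    print("pressed",ok,round(f,1))
    ctrl.line_to(*pose(p,0),feed=.03); ctrl.sleep(.1); st(" back to 0"); return ok
E
python3 - <<'E'
from hv import *
p=np.load("pg.npy")
if press(p): print(tug(p,step=.012))
E
ls pics
```

```text
press start t=9.85 z=0.1482 F=[ 4.2 -0.5 -5.8] gw=0.117
 near shut t=10.38 z=0.1377 F=[ 7.6 -0.5 -7.9] gw=0.118
 th=0.002 t=10.63 z=0.1371 F=[ 8.1  0.4 -4.8] gw=0.120
 th=-0.006 t=10.88 z=0.1366 F=[ 6.1  0.7 -2.4] gw=0.114
 th=-0.014 t=11.13 z=0.1358 F=[ 7.1  2.9 -0.9] gw=0.115
 th=-0.022 t=11.38 z=0.1349 F=[ 6.7  2.2 -0.3] gw=0.116
 th=-0.030 t=11.63 z=0.1341 F=[ 7.5  2.2 -0.8] gw=0.120
 th=-0.038 t=11.88 z=0.1332 F=[6.2 2.3 0.7] gw=0.120
 th=-0.046 t=12.13 z=0.1324 F=[6.1 3.1 2.1] gw=0.117
 th=-0.054 t=12.38 z=0.1319 F=[5.9 4.4 4.5] gw=0.118
 th=-0.062 t=12.63 z=0.1318 F=[ 3.6  7.8 11.5] gw=0.112
 th=-0.070 t=12.88 z=0.1316 F=[ 2.6  9.5 15.2] gw=0.117
pressed True 23.1
 back to 0 t=13.43 z=0.1370 F=[ 7.4  1.  -3.2] gw=0.114
tug start t=13.43 z=0.1370 F=[ 7.4  1.  -3.2] gw=0.114
 th=0.012 t=13.68 z=0.1382 F=[ 7.8  0.7 -5.7] gw=0.116
 th=0.024 t=13.93 z=0.1387 F=[  8.   -2.4 -10.2] gw=0.119
 th=0.036 t=14.18 z=0.1390 F=[  7.9  -4.3 -16.9] gw=0.118
 th=0.048 t=14.43 z=0.1391 F=[  9.3  -7.7 -23.8] gw=0.116
HOLDS at 20.6 N
(True, 0.048)
scene0.png
side0.png
w985.png
wg1.png
wrist0.png
z1.png
```

Green came up at under 5 N, then snapped shut and holds at over 20 N. I'll release it and move to hover at red.

```bash
cat >> hv.py <<'E'
def release(p):
    ctrl.line_to(*pose(p,0),feed=.03); ctrl.sleep(.2); st("unloaded")
    ctrl.ungrasp(); q,rv=pose(p,0); ctrl.line_to([q[0],q[1],.24],rv,feed=.2); st("up")
E
python3 - <<'E'
from hv import *
release(np.load("pg.npy")); hover([.5434,.2697,.199],"wr1")
E
```

```text
unloaded t=14.99 z=0.1370 F=[ 7.7  1.4 -4. ] gw=0.117
up t=17.01 z=0.2389 F=[ 0.5  0.3 -0.7] gw=1.002
f+ [275. 100.]
f- [280. 253.]
b+ [465. 100.]
b- [448. 253.]
h+ [317. 141.]
h- [317. 228.]
19.125 [0.5084 0.2161 0.25  ] [-0.72  0.23  0.22]
```

View pics/wr1.png

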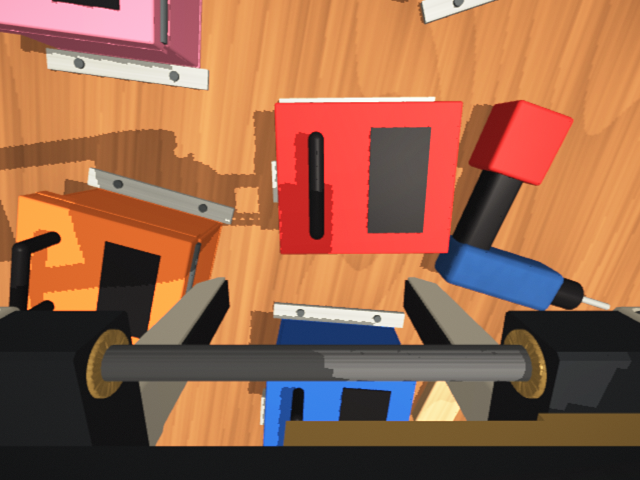

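View pics/w985.png

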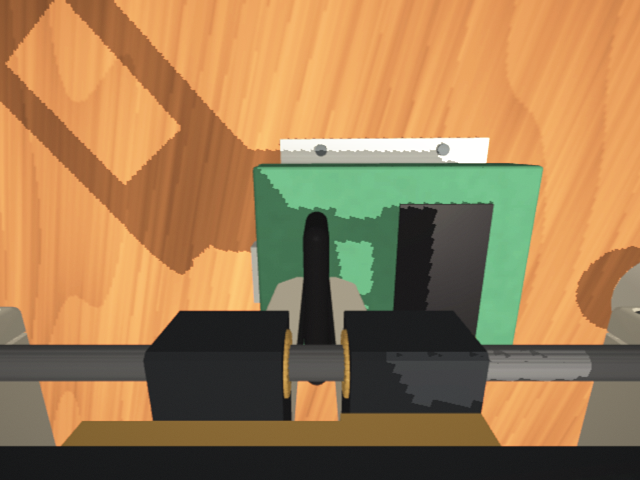

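The wrist view has red centred, with corners (275,101), (281,254), (462,101) and (448,252) and the bar at column 316. The earlier frame shows the jaws round green's bar with its lid raised. Next: grip red and tug.

Run:
```python
from hv import *
p=refit("wr1",[.5434,.2697,.199],{'f+':(275,101),'f-':(281,254),'b+':(462,101),'b-':(448,252)})
np.save("pr.npy",p)
grip(p); print(tug(p,step=.012))
```

```text
pose [0.5435 0.2694 0.2043] handle [0.4994 0.2602 0.145 ]
res px [('f+', np.float64(-0.7), np.float64(0.4)), ('f-', np.float64(-1.0), np.float64(-0.0)), ('b+', np.float64(2.2), np.float64(-0.9)), ('b-', np.float64(0.3), np.float64(0.9))]
above t=19.45 z=0.2186 F=[ 0.7 -0.5  0.2] gw=0.997
down t=20.43 z=0.1379 F=[ 0.3  0.1 -0.1] gw=0.998
clamped t=21.83 z=0.1370 F=[ 3.2  1.2 -2.2] gw=0.117
tug start t=21.83 z=0.1370 F=[ 3.2  1.2 -2.2] gw=0.117
 th=0.012 t=22.08 z=0.1381 F=[ 4.4  2.1 -5.8] gw=0.115
 th=0.024 t=22.33 z=0.1396 F=[ 5.7  2.2 -6.9] gw=0.116
 th=0.036 t=22.58 z=0.1411 F=[ 5.4  1.7 -5.5] gw=0.118
 th=0.048 t=22.83 z=0.1425 F=[ 5.3  1.8 -6.1] gw=0.120
 th=0.060 t=23.08 z=0.1439 F=[ 5.3  1.7 -6.3] gw=0.118
 th=0.072 t=23.33 z=0.1453 F=[ 5.   2.2 -7.1] gw=0.113
 th=0.084 t=23.58 z=0.1467 F=[ 4.9  1.  -6.7] gw=0.118
 th=0.096 t=23.83 z=0.1481 F=[ 4.1  2.  -6.6] gw=0.118
 th=0.100 t=24.08 z=0.1484 F=[ 6.   1.7 -6.2] gw=0.115
CAME UP, f 4.0
(False, 0.1)
```

Red is also loose, so I'll press it and tug again.

Run:
```python
from hv import *
p=np.load("pr.npy")
if press(p):
    h,_=tug(p,step=.012); print(h)
    if h:
        release(p); hover([.5723,.0164,.1027],"wb1")
```

```text
press start t=24.13 z=0.1484 F=[ 5.1  1.4 -7.1] gw=0.121
 near shut t=24.67 z=0.1381 F=[ 7.3  2.4 -8.5] gw=0.117
 th=0.002 t=24.92 z=0.1372 F=[ 6.7  2.1 -7.3] gw=0.117
 th=-0.006 t=25.17 z=0.1370 F=[ 5.5  1.7 -2.9] gw=0.119
 th=-0.014 t=25.42 z=0.1363 F=[ 5.1  2.4 -1.1] gw=0.115
 th=-0.022 t=25.67 z=0.1352 F=[5.5 1.8 0.6] gw=0.119
 th=-0.030 t=25.92 z=0.1340 F=[6.3 0.9 0.4] gw=0.118
 th=-0.038 t=26.17 z=0.1330 F=[5.3 0.4 1.5] gw=0.116
 th=-0.046 t=26.42 z=0.1320 F=[6.1 0.4 2.3] gw=0.115
 th=-0.054 t=26.67 z=0.1319 F=[ 3.9 -0.7  6.7] gw=0.119
 th=-0.062 t=26.92 z=0.1318 F=[ 2.8 -1.3 12.5] gw=0.115
pressed True 21.0
 back to 0 t=27.43 z=0.1364 F=[ 6.4  2.  -2.7] gw=0.118
tug start t=27.43 z=0.1364 F=[ 6.4  2.  -2.7] gw=0.118
 th=0.012 t=27.68 z=0.1373 F=[ 7.7  1.7 -6.9] gw=0.119
 th=0.024 t=27.93 z=0.1385 F=[ 7.7  1.6 -6.2] gw=0.122
 th=0.036 t=28.18 z=0.1388 F=[  7.7   4.1 -11.9] gw=0.114
 th=0.048 t=28.43 z=0.1391 F=[  8.5   4.4 -16.1] gw=0.119
 th=0.060 t=28.68 z=0.1392 F=[  8.3   5.2 -23.2] gw=0.123
HOLDS at 20.5 N
True
unloaded t=29.29 z=0.1364 F=[ 6.9  1.6 -2.8] gw=0.115
up t=31.31 z=0.2389 F=[-0.5  0.1 -0.8] gw=1.001
f+ [275. 103.]
f- [280. 255.]
b+ [465. 103.]
b- [448. 256.]
h+ [317. 144.]
h- [317. 231.]
32.6917 [ 0.5322 -0.0319  0.2499] [-0.03  0.21  0.26]
```

View pics/wb1.png

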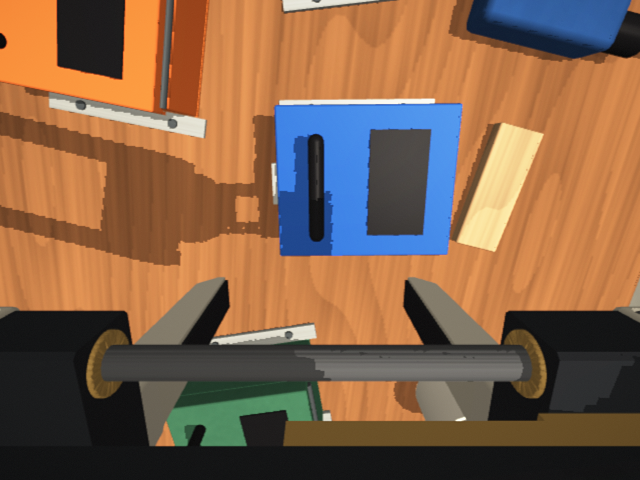

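Red now holds at over 20 N. In this view blue's corners are (275,104), (281,256), (462,103) and (448,254), with the bar at column 316.

Run:
```python
from hv import *
p=refit("wb1",[.5723,.0164,.1027],{'f+':(275,104),'f-':(281,256),'b+':(462,103),'b-':(448,254)})
np.save("pb.npy",p)
grip(p); print(tug(p,step=.012))
```

```text
pose [0.5722 0.0163 0.1136] handle [0.5275 0.0112 0.145 ]
res px [('f+', np.float64(-0.8), np.float64(0.1)), ('f-', np.float64(-0.8), np.float64(0.2)), ('b+', np.float64(1.8), np.float64(-0.7)), ('b-', np.float64(0.3), np.float64(0.7))]
above t=33.02 z=0.2188 F=[-0.3  0.7  0.4] gw=1.000
down t=34.00 z=0.1378 F=[-0.8  0.1  0.3] gw=1.003
clamped t=35.40 z=0.1370 F=[ 2.2  0.2 -0.9] gw=0.115
tug start t=35.40 z=0.1370 F=[ 2.2  0.2 -0.9] gw=0.115
 th=0.012 t=35.65 z=0.1381 F=[ 4.  -0.7 -5.1] gw=0.116
 th=0.024 t=35.90 z=0.1397 F=[ 3.3 -1.1 -4.6] gw=0.117
 th=0.036 t=36.15 z=0.1413 F=[ 3.6  0.8 -5.6] gw=0.118
 th=0.048 t=36.40 z=0.1427 F=[ 3.8  0.2 -5.7] gw=0.115
 th=0.060 t=36.65 z=0.1442 F=[ 4.   0.5 -5.6] gw=0.119
 th=0.072 t=36.90 z=0.1456 F=[ 3.7 -0.1 -5.4] gw=0.118
 th=0.084 t=37.15 z=0.1469 F=[ 4.3 -0.7 -6.1] gw=0.117
 th=0.096 t=37.40 z=0.1484 F=[ 4.1  0.4 -7.1] gw=0.114
 th=0.100 t=37.65 z=0.1487 F=[ 4.6  0.3 -6.9] gw=0.118
CAME UP, f 6.0
(False, 0.1)
```

```bash
python3 - <<'E'
from hv import *
p=np.load("pb.npy")
if press(p):
    h,_=tug(p,step=.012); print(h)
    if h:
        release(p); hover(p,"wb2")
        q=ctrl.state()['position']; ctrl.line_to([q[0],q[1],.3],feed=.2)
        for n in("scene","side"): cv2.imwrite(f"pics/{n}9.png",grab_frame(n)["frame"][:,:,::-1])
E
python3 - <<'E'
import cv2,numpy as np,os
os.chdir('pics')
L=sorted([f for f in os.listdir('.') if f[0]=='w' and f[1:-4].isdigit()],key=lambda f:int(f[1:-4]))
print(L)
t=[cv2.resize(cv2.imread(f),(400,300)) for f in(L[-1],'wb2.png','scene9.png','side9.png')]
cv2.imwrite('fin.png',np.vstack([np.hstack(t[:2]),np.hstack(t[2:])]))
E
```

```text
press start t=37.70 z=0.1487 F=[ 5.6  0.1 -7.6] gw=0.116
 near shut t=38.23 z=0.1384 F=[ 6.2 -0.2 -7.3] gw=0.117
 th=0.002 t=38.48 z=0.1374 F=[ 5.8  0.7 -6.8] gw=0.115
 th=-0.006 t=38.73 z=0.1371 F=[ 5.2  0.6 -3.2] gw=0.117
 th=-0.014 t=38.98 z=0.1363 F=[4.2 1.2 0.6] gw=0.117
 th=-0.022 t=39.23 z=0.1347 F=[5.3 1.3 2.1] gw=0.116
 th=-0.030 t=39.48 z=0.1334 F=[5.8 1.6 2.7] gw=0.116
 th=-0.038 t=39.73 z=0.1325 F=[6. 2. 3.] gw=0.114
 th=-0.046 t=39.98 z=0.1320 F=[3.3 2.  6.9] gw=0.114
 th=-0.054 t=40.23 z=0.1319 F=[ 1.3  2.2 11. ] gw=0.115
 th=-0.062 t=40.48 z=0.1318 F=[-0.7  2.3 16.3] gw=0.114
pressed True 23.6
 back to 0 t=41.00 z=0.1363 F=[ 6.1  1.1 -2.2] gw=0.118
tug start t=41.00 z=0.1363 F=[ 6.1  1.1 -2.2] gw=0.118
 th=0.012 t=41.25 z=0.1372 F=[ 7.3  0.9 -6.2] gw=0.114
 th=0.024 t=41.50 z=0.1385 F=[ 6.8  0.5 -6.1] gw=0.116
 th=0.036 t=41.75 z=0.1389 F=[  8.1  -0.4 -11.6] gw=0.116
 th=0.048 t=42.00 z=0.1392 F=[  8.8  -0.3 -16.7] gw=0.119
 th=0.060 t=42.25 z=0.1392 F=[  9.3  -0.9 -23.3] gw=0.113
HOLDS at 21.1 N
True
unloaded t=42.86 z=0.1363 F=[ 6.8  1.7 -3.3] gw=0.117
up t=44.88 z=0.2389 F=[-0.1 -0.9 -0.7] gw=0.999
f+ [276. 102.]
f- [281. 255.]
b+ [467. 103.]
b- [449. 256.]
h+ [318. 143.]
h- [318. 230.]
45.425 [ 0.5321 -0.0327  0.249 ] [ 0.26 -0.15  0.06]
['w985.png', 'w2413.png', 'w3770.png']
```

View pics/fin.png

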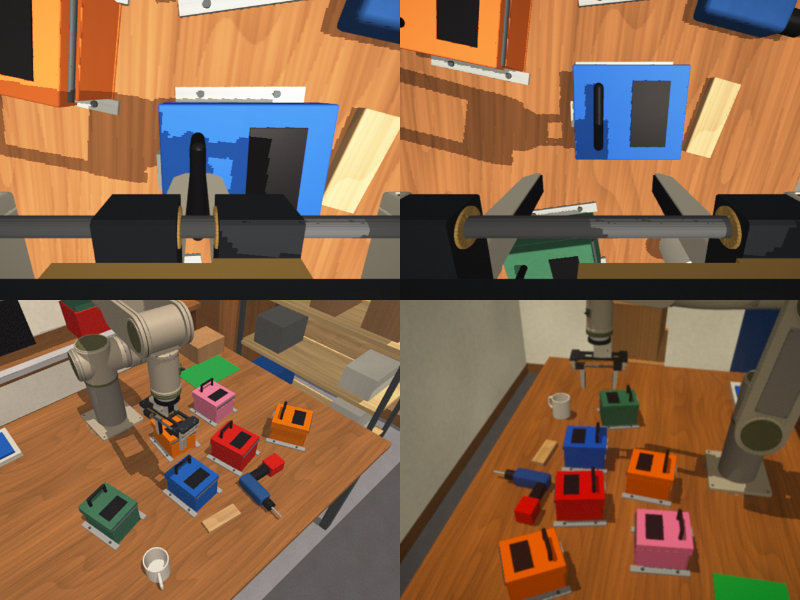

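The scene and side views show all three lids shut, the bystanders in place and the arm clear. Blue's lid in the wrist view sits where the fit predicts. I'll hand in.

Run:
```python
from hv import *
ctrl.sleep(.2); st("end"); ctrl.job_done()
```

```text
end t=46.12 z=0.2988 F=[ 0.3 -0.3 -0.8] gw=1.000
the job is handed in; nothing more can be done
```

I tugged the lids in the order green, red, blue, and handed the job in at 46.1 s with all three shut and fastened.

- **First tug:** all three lids came up, to about 0.1 rad, at roughly 4–6 N. The task said usually only one or two would be loose. At those forces the grip was not slipping, since it later took over 20 N. The wrist pictures I checked for green and blue were consistent with raised lids; I did not view red's.
- **Press:** I pressed each lid down to its stop, about 5 mm down at 21–24 N.
- **Second tug:** each lid gave about 2–3 mm and then held at 20–21 N, before I went on to the next.

After the last release, the scene and side pictures showed the lids shut, the mug, drill and offcut apparently where they started, and the gripper open and clear. The force reading was about 0 N. No check failed.

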